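# Shut the consumables chest before grinding

## Task

Sparks are about to fly, so close up the blue consumables chest: push both red-fronted drawers fully home and push the open aluminium lid down until it lies flat on the chest, in any order. Do it gently with the fingertips from outside, without slamming, without pinching, hooking or touching the underside of the lid, and without pulling anything further open. Leave the hammer, the brush, the pipe flange and the jar where they are.

Things in the scene. Friction and masses are not known exactly. Their poses are not given: they have to be found in the camera images.
- chest: Blue steel chest fixed to the bench, 180 mm deep (x), 300 wide (y), 100 tall without its lid. Origin at the centre of its underside on the bench top; z up; its own -x axis points out of the drawer side, +x to the hinge side, +y to the left drawer. Position and yaw vary. With the lid shut its top is at 109 mm.
- front_left (a point): Centre of the outer face of the left (+y) drawer's flat red front, 144 mm wide (y) and 48 mm tall, 32 mm above the bench, no handle to grip. It moves with the drawer along the chest's x axis; when shut it is at x = -98, y = 74, z = 32 mm in the chest's frame. Axes as the chest's.
- front_right (a point): The same for the right (-y) drawer; when shut at x = -98, y = -74, z = 32 mm in the chest's frame.
- drawer_left (a joint): How far the left drawer stands out, m: 0 = fully home against its stop, grows as it comes out along the chest's -x (at most 0.14). Starts 0.045 to 0.10. Slides with about 1.2 N friction and stays where left. It is filled with foam almost to the rim of its 42 mm sides.
- drawer_right (a joint): The same for the right drawer.
- lid (a joint): Opening angle of the aluminium lid, rad: 0 = lying flat and shut on the chest, grows as it swings up and back about its hinge on the chest's +x side (at most 1.4). Starts 0.85 to 1.1. Stiff hinge (about 0.55 N m): it stays where left, also part-way.
- lid_hinge (a point): Middle of the lid's hinge line, at x = 90, y = 0, z = 103 mm in the chest's frame; the hinge line runs along the chest's y axis.
- lid_edge (a point): Middle of the lid's free edge, on the outer (upper) face. The lid is a flat plate 304 mm wide (y), reaching 186 mm from the hinge line, 6 mm thick: the outer face lies 6 mm from the hinge line, outward. With the lid at angle a, a point of the outer face at distance r from the hinge is at x = -r cos a + 6 sin a, z = r sin a + 6 cos a mm from the hinge, in the chest's axes. The whole underside carries a 3 mm black rubber liner (182 x 296 mm), which the fingers must not touch.
- hammer: Hammer, 270 mm long, lying loose beside the chest (on either side), its length roughly along the chest's x; origin under it, about the middle of its length. Not to be moved.
- brush: Hand brush, 220 mm long, lying loose on the other side of the chest, its length roughly along the chest's x; origin under it, about the middle of its length. Not to be moved.
- flange: Steel pipe stub standing on its 80 mm flange, 70 mm tall, tube 50 mm across, loose, on the bench off one front corner of the chest, left or right; origin at the centre of its underside. Not to be moved.
- jar: White jar with an orange cap, 60 mm across, 65 mm tall, loose, standing off the other front corner of the chest; origin at the centre of its underside. Not to be moved.

How it is judged:
By the outcome, as a careful person would: the job done as asked, in the order asked, and still so for the second after the job is handed in, with the robot touching nothing.
It also fails if it takes over 54 s, if anything falls off the work surface, if the arm or the gripper's body presses on something with over 40 N, if the wrist force passes 120 N, or if a joint passes its speed limit or range.

## Robot

A 6-joint arm with a two-finger parallel gripper is mounted at the origin on the work surface. World frame = base frame: x ahead of the robot, y to its left, z up, the work surface at z = 0. Lengths are in m, angles in rad, forces in N, time in s.
With the tool pointing down it reaches from about 0.3 to 0.875 m from the base axis. Payload 6.4 kg.
Tool frame: the origin (TCP) lies midway between the tips of the shut fingers; the grasp point (between the pads) lies ctrl.grip_depth behind it (ctrl.grip_depth is the distance from the TCP to the grasp point, in m); x points along the fingers, y is the direction in which the jaws open and shut, and the axes are right-handed (so a half turn about x gives the same grasp; the last joint's range is limited). The gripper opens to 85 mm and grips with 20 to 120 N. Pads are 22 mm wide; open, the fingers measure 114 mm over their backs; the gripper's body (76 mm by 85 mm) begins 54 mm behind the grasp point. The pads swing forward as they close: fully open they stand 13 mm farther back than shut.
Start: joints at [1.067, 0.181, 1.607, -0, 1.354, -0.206], TCP at [0.169, 0.55, 0.207] pointing down, gripper open.
Joint ranges: [-2.99, 2.99], [-0.89, 2.07], [0.3, 2.58], [-1.14, 4.28], [0, 2.63], [-3.12, 3.12]. Speed limits (rad/s): [2.57, 2.57, 3.01, 3.14, 3.14, 3.14].

## Interface

Orientations are given as a unit quaternion [w, x, y, z].
In Python, from bench import ctrl gives the robot as it stands.
- The arm moves only by the tool carry_out, never from a script. Its argument "motion" is one flat list of numbers, 7 for each row, row after row: the turn, a rotation vector about the tool's x, y, z in degrees, then the shift along the tool's x, y, z in m, then the gripper's target within -1 to 1 (shut at 1, half-way at 0, fully open at -1). A call has 1 to 10 rows; each row shifts and turns the pose as measured when the row begins, along the tool's axes as they then stand; what a row does not reach is not made up. A row lasts 1/10 s, in which the tool goes at most 50 mm and 8.59 degrees, less where a joint would pass 70% of its speed; a pose out of reach is approached as far as the arm can. A call with a gripper value outside its range is refused whole. The fingers move at their own pace and stop on an object; the grip force is fixed at half the most. Time passes only in rows, so rows that do not move let the fingers close. It gives the time, the measured TCP pose, the force and the opening at its end, in the units of the state.
- ctrl.get_obs(): the state, without advancing time (a new reading comes with each control period).
- ctrl.camera(name): name is "side" or "top"; returns the picture (384x512x3 uint8, blue, green, red); there is no depth.
- ctrl.camera_params(name): a dict with "mtx" (3x3 intrinsics, pixels), "pose" (4x4, takes a point from camera to world coordinates). Camera axes: x right, y down, z forward; pixel columns grow to the right and rows downward; lengths in m; the calibration is good to about 2 mm. A picture is of the moment at which its call begins. camera_params takes no time and is no camera call.
- ctrl.hand_in(): hands the job in, once; it reports no verdict.
Trained networks look in the newest picture that a camera, given by its name, has taken for a name from the list of things; names that differ only in an ending like _2 or _b are one class to them, and where a whole thing is asked for, a point or a joint stands for the part that bears it (a point fixed in the world has none). Each returns a list of dicts, best first, with "conf" (0 to 1); they miss things now and then, are a little off and sometimes report something else, mostly with a low value. They report only what shows in the picture. A call takes as long as a camera call.
- ctrl.boxes_of(camera, thing): "point" ([x, y, z] in m, in the coordinates of the camera as it stood for that picture, good to about 4 mm: the middle of the surface that is visible of it).
- ctrl.trace(camera, thing): "pixels" (384x512 bool, what is visible of it).
- ctrl.landmark_of(camera, thing): "point" ([x, y, z] in m, in the coordinates of the camera as it stood for that picture, good to about 4 mm: a listed point, or the origin of a listed thing).
The state is a dict: "time_s": time; "q": joint angles; "dq": joint speeds; "joint_efforts": joint torques, N m; "eef_pos": TCP position; "eef_rot": TCP orientation; "wrist_force": force on the tool from outside, world axes, zero at the start; "torque": the same for the moment, N m; "opening": opening from 0.0 (shut) to 1.0 (fully open).
Only numpy, scipy, OpenCV 4.12 (cv2) and the standard library are available. Lean on these libraries where they do the work, as an engineer would, in place of code of your own. Each camera call takes 0.05 s, during which the arm holds its last target. There are 200 camera calls.

## Working session

There is one attempt and no reset: what is moved stays moved. The work goes in short steps, Python scripts to look and compute and a tool call to move; the robot and the scene stay as the last step left them, time stands still between calls to the robot, and variables do not carry over. Pictures are saved under pics/ and viewed, about 8 in all and at most 12, crops included, and the job is handed in when it is done.

Besides the shell and the picture viewer there is one more tool, called after "Request:" in YAML: its name, and indented under it one key for each argument. carry_out: Moves the arm, as the interface text tells. Its arguments: {"type":"object","properties":{"motion":{"type":"array"}},"required":["motion"]}

```bash
mkdir -p pics; ls; cat > h.py <<'E'
import numpy as np, cv2
from bench import ctrl
from scipy.spatial.transform import Rotation as R
def P(cam): 
    p=ctrl.camera_params(cam); return np.array(p["mtx"]),np.array(p["pose"])
def w(cam,pt):
    T=P(cam)[1]; return (T@np.r_[pt,1])[:3]
def pix(cam,pt):
    K,T=P(cam); c=np.linalg.inv(T)@np.r_[pt,1]; u=K@c[:3]; return u[:2]/u[2]
E
python3 - <<'E'
from h import *
np.set_printoptions(precision=4,suppress=True)
o=ctrl.get_obs(); print(o["eef_pos"],o["eef_rot"],o["wrist_force"],o["opening"],o["time_s"],ctrl.grip_depth)
ims=[]
for c in ("side","top"):
    im=ctrl.camera(c); cv2.imwrite(f"pics/{c}0.png",im)
    print(c,P(c)[1][:3,3])
    for t in ("chest","front_left","front_right","lid_hinge","lid_edge","hammer","brush","flange","jar"):
        print(c,t,[(w(c,d["point"]),round(d["conf"],2)) for d in ctrl.landmark_of(c,t)[:2]])
E
```

```text
pics
[0.1684 0.5492 0.2063] [ 0.6991  0.1043  0.6995 -0.1055] [-0.1172  0.4243  0.1105] 0.9992379375338759 0.0 0.0187
side [0.4067 1.0103 0.7707]
side chest [(array([ 0.6405,  0.0223, -0.0012]), 0.87)]
side front_left [(array([0.4571, 0.1074, 0.028 ]), 0.56)]
side front_right [(array([ 0.4819, -0.0437,  0.0313]), 0.65)]
side lid_hinge [(array([0.7331, 0.0122, 0.0996]), 0.69)]
side lid_edge [(array([0.636 , 0.0235, 0.2621]), 0.7)]
side hammer []
side brush [(array([ 0.6908,  0.2685, -0.002 ]), 0.63)]
side flange [(array([ 0.4254,  0.2697, -0.002 ]), 0.92)]
side jar [(array([ 0.3941, -0.1907, -0.0018]), 0.62)]
top [0.4562 0.0237 1.3175]
top chest [(array([ 0.6415,  0.0209, -0.0002]), 0.7)]
top front_left [(array([0.4554, 0.1107, 0.0284]), 0.72)]
top front_right [(array([ 0.4825, -0.0406,  0.0318]), 0.87)]
top lid_hinge [(array([0.7366, 0.0155, 0.1099]), 0.78)]
top lid_edge [(array([0.6332, 0.0206, 0.2644]), 0.57)]
top hammer [(array([ 0.6287, -0.2276, -0.0029]), 0.97), (array([0.4574, 0.1076, 0.03  ]), 0.53)]
top brush [(array([0.6877, 0.2698, 0.0001]), 0.9)]
top flange [(array([ 0.4202,  0.2696, -0.0014]), 0.74)]
top jar [(array([ 0.3948, -0.1935,  0.0028]), 0.8)]
```

View pics/side0.png

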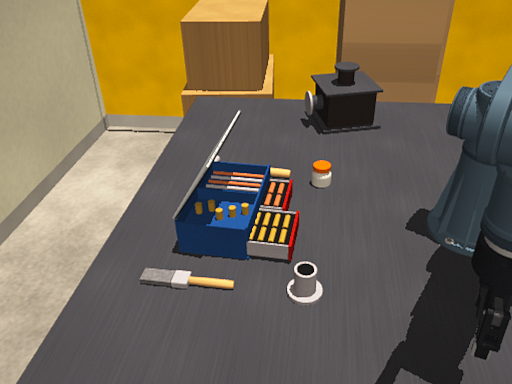

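View pics/top0.png

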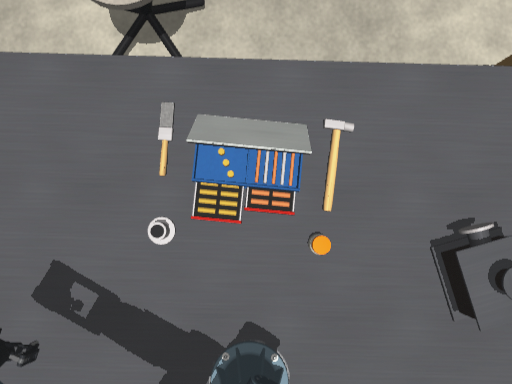

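```bash
cat >> h.py <<'E'
def chest():
    import json; d=json.load(open("c.json")); return d
def c2w(p):
    d=chest(); c,s=np.cos(d[2]),np.sin(d[2]); return np.array([d[0]+c*p[0]-s*p[1],d[1]+s*p[0]+c*p[1],p[2]])
def pose():
    o=ctrl.get_obs(); q=o["eef_rot"]; return np.array(o["eef_pos"]),R.from_quat(np.r_[q[1:],q[0]])
def Rt(tilt,flip):  # tool x points down tilted 'tilt' deg to chest +x; jaws along chest y
    x=np.array([np.sin(np.radians(tilt)),0,-np.cos(np.radians(tilt))]); y=np.array([0,flip,0.])
    return R.from_euler("z",chest()[2])*R.from_matrix(np.c_[x,y,np.cross(x,y)])
def rows(target,Rtg):
    "remaining: total rotvec deg (tool), total shift in present tool axes"
    p,r=pose(); print("pos",p.round(4),"rot togo",(r.inv()*Rtg).as_rotvec(degrees=True).round(1),"shift(tool)",r.inv().apply(target-p).round(4),"world",(target-p).round(4))
def stat():
    o=ctrl.get_obs(); print("t",o["time_s"],"F",np.round(o["wrist_force"],1),"q",np.round(o["q"],2),"open",round(o["opening"],2))
E
python3 - <<'E'
from h import *
import json
from scipy.optimize import least_squares
np.set_printoptions(precision=4,suppress=True)
obs=dict(chest=[(.6405,.0223,-.0012),(.6415,.0209,0)],fl=[(.4571,.1074,.028),(.4554,.1107,.0284)],fr=[(.4819,-.0437,.0313),(.4825,-.0406,.0318)],
h=[(.7331,.0122,.0996),(.7366,.0155,.1099)],e=[(.636,.0235,.2621),(.6332,.0206,.2644)])
def model(v):
    x,y,a,dl,dr,l=v; c,s=np.cos(a),np.sin(a)
    L=dict(chest=(0,0,0),fl=(-.098-dl,.074,.032),fr=(-.098-dr,-.074,.032),h=(.09,0,.103),e=(.09-.186*np.cos(l)+.006*np.sin(l),0,.103+.186*np.sin(l)+.006*np.cos(l)))
    return {k:np.array([x+c*p[0]-s*p[1],y+s*p[0]+c*p[1],p[2]]) for k,p in L.items()}
f=lambda v:np.concatenate([model(v)[k]-np.array(q) for k in obs for q in obs[k]])
s=least_squares(f,[.64,.02,-.07,.08,.06,1.]); print(s.x,np.abs(s.fun).max())
json.dump(list(s.x),open("c.json","w"))
for k,p in model(s.x).items(): print(k,p,pix("top",p),pix("side",p))
# red fronts edges in top picture, hinge-line back edge check
im=cv2.imread("pics/top0.png"); hsv=cv2.cvtColor(im,cv2.COLOR_BGR2HSV)
m=((hsv[...,0]<4)|(hsv[...,0]>176))&(hsv[...,1]>190)&(hsv[...,2]>120); m[:200]=0; m[225:]=0
n,lab,st,ce=cv2.connectedComponentsWithStats(m.astype(np.uint8))
K,T=P("top")
for i in range(1,n):
    if st[i,4]>30:
        v,u=np.nonzero(lab==i); k=np.polyfit(u,v,1); 
        ray=T[:3,:3]@np.linalg.inv(K)@np.r_[ce[i],1]; print(st[i],"slope deg",np.degrees(np.arctan(k[0])),"world@z.056",T[:3,3]+ray*(.056-T[2,3])/ray[2])
p,r=pose(); print(r.as_matrix())
for fl in (1,-1): print(fl,(r.inv()*Rt(35,fl)).as_rotvec(degrees=True))
stat()
E
```

```text
[ 0.6426  0.021  -0.0725  0.0942  0.0574  0.9895] 0.006900000000000003
chest [0.6426 0.021  0.    ] [248.1719 157.8788] [228.6017 219.1313]
fl [0.4562 0.1088 0.032 ] [216.1518 219.6322] [294.0927 234.5192]
fr [ 0.4822 -0.0415  0.032 ] [268.4582 211.9238] [288.4637 199.8559]
h [0.7323 0.0145 0.103 ] [251.5551 120.6633] [193.6388 184.982 ]
e [0.6355 0.0216 0.2617] [248.4916 145.519 ] [224.7602 134.1994]
[244 208  50   6 117] slope deg 5.587340555612059 world@z.056 [ 0.4859 -0.04    0.056 ]
[191 216  50   7 103] slope deg 5.630160698293647 world@z.056 [0.4579 0.1086 0.056 ]
[[ 0.      0.2934  0.956 ]
 [-0.0001  0.956  -0.2934]
 [-1.     -0.      0.    ]]
1 [-12.5017 -34.8481   3.9445]
-1 [159.8404   5.7043  50.3945]
t 1.0 F [-0.4  1.2 -0.8] q [ 1.07  0.18  1.61 -0.    1.35 -0.21] open 1.0
```

Request:
carry_out:
  motion: [0, 0, 0, 0.002, -0.034, 0.034, 1, 0, 0, 0, 0.002, -0.034, 0.034, 1, 0, 0, 0, 0.002, -0.034, 0.034, 1, 0, 0, 0, 0.002, -0.034, 0.034, 1, 0, 0, 0, 0.002, -0.034, 0.034, 1, 0, 0, 0, 0.002, -0.034, 0.034, 1, 0, 0, 0, 0.002, -0.034, 0.034, 1, 0, 0, 0, 0.002, -0.034, 0.034, 1, 0, 0, 0, 0.002, -0.034, 0.034, 1, 0, 0, 0, 0.002, -0.034, 0.034, 1]

```text
time_s: 2.0
eef_pos: [0.4009, 0.1162, 0.1878]
eef_rot: [0.703, 0.102, 0.697, -0.099]
wrist_force: [1.5, 1.1, 0.0]
opening: 0.002
```

```bash
python3 - <<'E'
from h import *
stat(); rows(c2w([-.098-.094-.045,.074,.10]),Rt(35,1))
E
```

```text
t 2.0 F [1.5 1.1 0. ] q [-0.01 -0.18  2.01  0.    1.31 -1.29] open 0.0
pos [0.4009 0.1162 0.1878] rot togo [-11.9 -34.5   3.4] shift(tool) [ 0.0878 -0.0015  0.0108] world [ 0.0107 -0.0041 -0.0878]
```

Request:
carry_out:
  motion: [-2.4, -6.9, 0.7, 0, 0, 0, 1, -2.4, -6.9, 0.7, 0, 0, 0, 1, -2.4, -6.9, 0.7, 0, 0, 0, 1, -2.4, -6.9, 0.7, 0, 0, 0, 1, -2.4, -6.9, 0.7, 0, 0, 0, 1, 0, 0, 0, 0, 0, 0, 1]

```text
time_s: 2.6
eef_pos: [0.4052, 0.1054, 0.1844]
eef_rot: [0.89, 0.017, 0.454, -0.038]
wrist_force: [-0.1, -0.6, -0.3]
opening: 0.005
```

```bash
python3 - <<'E'
from h import *
stat(); rows(c2w([-.098-.094-.045,.074,.032]),Rt(35,1))
E
```

```text
t 2.6 F [-0.1 -0.6 -0.3] q [ 0.03 -0.69  2.47 -0.1   0.74 -1.41] open 0.01
pos [0.4052 0.1054 0.1844] rot togo [-0.4  0.9  0.6] shift(tool) [ 0.1268  0.0078 -0.0848] world [ 0.0064  0.0066 -0.1524]
```

Request:
carry_out:
  motion: [0, 0, 0, 0.018, 0.001, -0.012, 1, 0, 0, 0, 0.018, 0.001, -0.012, 1, 0, 0, 0, 0.018, 0.001, -0.012, 1, 0, 0, 0, 0.018, 0.001, -0.012, 1, 0, 0, 0, 0.018, 0.001, -0.012, 1, 0, 0, 0, 0.018, 0.001, -0.012, 1, 0, 0, 0, 0.012, 0.001, -0.008, 1, 0, 0, 0, 0, 0, 0, 1]

```text
time_s: 3.4
eef_pos: [0.4263, 0.1108, 0.0464]
eef_rot: [0.89, 0.022, 0.453, -0.043]
wrist_force: [0.5, -0.3, -0.3]
opening: 0.0
```

```bash
python3 - <<'E'
from h import *
stat(); rows(c2w([-.098-.02,.074,.032]),Rt(35,1)); cv2.imwrite("pics/s1.png",cv2.resize(ctrl.camera("side")[120:330,180:460],None,fx=2.5,fy=2.5))
E
```

```text
t 3.4 F [ 0.5 -0.3 -0.3] q [ 0.05 -0.17  2.52 -0.47  0.19 -0.98] open 0.0
pos [0.4263 0.1108 0.0464] rot togo [-1.1  1.   0.8] shift(tool) [0.0729 0.0027 0.0758] world [ 0.104  -0.0074 -0.0144]
```

View pics/s1.png

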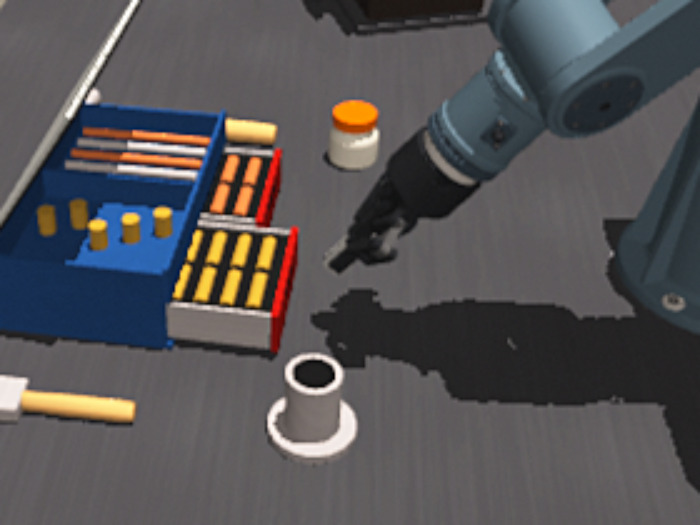

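Request:
carry_out:
  motion: [-0.5, 0.5, 0.4, 0.006, 0, 0.002, 1, -0.5, 0.5, 0.4, 0.006, 0, 0.002, 1, 0, 0, 0, 0.006, 0, 0.002, 1, 0, 0, 0, 0.0057, 0, 0.002, 1, 0, 0, 0, 0.003, 0.0003, 0.0042, 1, 0, 0, 0, 0.003, 0.0003, 0.0042, 1, 0, 0, 0, 0.003, 0.0003, 0.0042, 1, 0, 0, 0, 0.003, 0.0003, 0.0042, 1, 0, 0, 0, 0.003, 0.0003, 0.0042, 1, 0, 0, 0, 0.003, 0.0003, 0.0042, 1]

```text
time_s: 4.45
eef_pos: [0.4883, 0.1078, 0.0382]
eef_rot: [0.888, 0.018, 0.458, -0.034]
wrist_force: [-2.4, -1.9, 1.1]
opening: -0.002
```

```bash
python3 - <<'E'
from h import *
stat(); rows(c2w([-.098-.01,.074,.032]),Rt(35,1))
E
```

```text
t 4.45 F [-2.4 -1.9  1.1] q [ 0.02  0.01  2.38 -0.37  0.15 -1.13] open -0.0
pos [0.4883 0.1078 0.0382] rot togo [-0.3  0.4  0.1] shift(tool) [ 0.0353 -0.0011  0.039 ] world [ 0.052  -0.0051 -0.0062]
```

Request:
carry_out:
  motion: [0, 0, 0, 0.0033, 0, 0.0036, 1, 0, 0, 0, 0.0033, 0, 0.0036, 1, 0, 0, 0, 0.0033, 0, 0.0036, 1, 0, 0, 0, 0.0033, 0, 0.0036, 1, 0, 0, 0, 0.0033, 0, 0.0036, 1, 0, 0, 0, 0.0026, 0, 0.003, 1, 0, 0, 0, 0.002, 0, 0.0025, 1, 0, 0, 0, 0.0015, 0, 0.002, 1]

```text
time_s: 5.25
eef_pos: [0.5299, 0.1047, 0.0382]
eef_rot: [0.89, 0.019, 0.454, -0.034]
wrist_force: [-2.0, -1.4, 3.8]
opening: 0.001
```

```bash
python3 - <<'E'
from h import *
stat(); rows(c2w([-.098-.01,.074,.032]),Rt(35,1))
ctrl.camera("top")
print([(w("top",d["point"]),d["conf"]) for d in ctrl.landmark_of("top","front_left")],c2w([-.098,.074,.032]))
E
```

```text
t 5.25 F [-2.  -1.4  3.8] q [ 0.01  0.09  2.3  -0.35  0.14 -1.16] open 0.0
pos [0.5299 0.1047 0.0382] rot togo [-0.3  0.9  0. ] shift(tool) [ 0.0112 -0.0013  0.0048] world [ 0.0103 -0.0021 -0.0062]
[(array([0.51250379, 0.10524235, 0.0320694 ]), 0.8)] [0.55020396 0.10194922 0.032     ]
```

Request:
carry_out:
  motion: [0, 0, 0, 0.0014, 0, 0.0018, 1, 0, 0, 0, 0.0014, 0, 0.0018, 1, 0, 0, 0, 0.0014, 0, 0.0018, 1, 0, 0, 0, 0.0014, 0, 0.0018, 1]

```text
time_s: 5.75
eef_pos: [0.5391, 0.1043, 0.0378]
eef_rot: [0.89, 0.019, 0.454, -0.034]
wrist_force: [-2.0, -2.3, 4.0]
opening: -0.0
```

Request:
carry_out:
  motion: [0, 0, 0, 0.0011, 0, 0.0016, 1, 0, 0, 0, 0.0011, 0, 0.0016, 1]

```text
time_s: 5.95
eef_pos: [0.5432, 0.1039, 0.0378]
eef_rot: [0.89, 0.019, 0.454, -0.034]
wrist_force: [-0.8, -0.3, 3.9]
opening: 0.002
```

Request:
carry_out:
  motion: [0, 0, 0, 0.0011, 0, 0.0016, 1, 0, 0, 0, 0.0011, 0, 0.0016, 1]

```text
time_s: 6.15
eef_pos: [0.5474, 0.1036, 0.0378]
eef_rot: [0.89, 0.019, 0.454, -0.034]
wrist_force: [-1.8, -0.6, 3.4]
opening: -0.001
```

Request:
carry_out:
  motion: [0, 0, 0, 0.0011, 0, 0.0016, 1, 0, 0, 0, 0.0011, 0, 0.0016, 1]

```text
time_s: 6.35
eef_pos: [0.5515, 0.1033, 0.0379]
eef_rot: [0.89, 0.019, 0.455, -0.034]
wrist_force: [-1.1, -0.8, 3.7]
opening: 0.001
```

```bash
python3 - <<'E'
from h import *
stat(); a=ctrl.camera("side")[130:270,160:340]; b=ctrl.camera("top")[100:240,160:340]
cv2.imwrite("pics/s2.png",cv2.resize(np.vstack([a,b]),None,fx=2.1*1,fy=2.1))
E
```

```text
t 6.35 F [-1.1 -0.8  3.7] q [ 0.    0.13  2.25 -0.31  0.14 -1.2 ] open 0.0
```

View pics/s2.png

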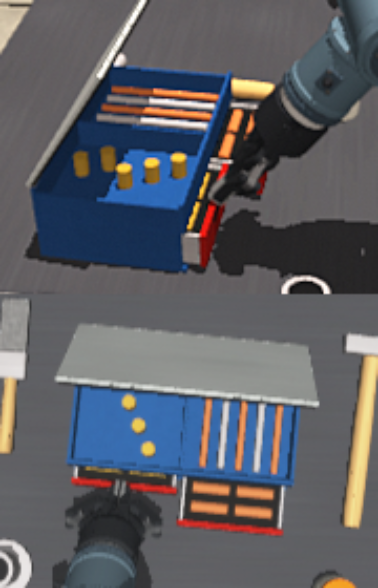

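```bash
cat >> h.py <<'E'
def unp(cam,uv,z):
    K,T=P(cam); r=T[:3,:3]@np.linalg.inv(K)@np.r_[uv,1]; return T[:3,3]+r*(z-T[2,3])/r[2]
E
python3 - <<'E'
from h import *
np.set_printoptions(precision=4,suppress=True)
print(P("top"))
cr=lambda u,v:(160+u/2.1,100+(v-294)/2.1); cs=lambda u,v:(160+u/2.1,130+v/2.1)
print("top: chest front-left corner",unp("top",cr(70,465),.1),"front right",unp("top",cr(293,484),.1))
print("red front L ends",unp("top",cr(74,482),.056),unp("top",cr(174,491),.056)," R",unp("top",cr(180,522),.056),unp("top",cr(280,531),.056))
print("side: front-left top corner",unp("side",cs(182,209),.1),"bottom",unp("side",cs(188,270),.0),"back left top",unp("side",cs(33,186),.1),"front right top",unp("side",cs(231,74),.1),"red L top near",unp("side",cs(203,232),.056))
print("model front corners",c2w([-.09,.15,.1]),c2w([-.09,-.15,.1]))
p,_=pose();print("tcp pix top",pix("top",p),"side",pix("side",p),p)
for c in("top","side"):
  for t in ("chest","front_left","front_right","lid_hinge"): print(c,t,[(w(c,d["point"]),round(d["conf"],2)) for d in ctrl.landmark_of(c,t)[:2]])
E
```

```text
(array([[444.3426,   0.    , 249.4457],
       [  0.    , 444.3426, 184.0398],
       [  0.    ,   0.    ,   1.    ]]), array([[ 0.0253, -0.9963,  0.0817,  0.4562],
       [-0.9996, -0.0259, -0.0064,  0.0237],
       [ 0.0085, -0.0815, -0.9966,  1.3175],
       [ 0.    ,  0.    ,  0.    ,  1.    ]]))
top: chest front-left corner [0.5592 0.1702 0.1   ] front right [ 0.5419 -0.1222  0.1   ]
red front L ends [0.54   0.1693 0.056 ] [0.5313 0.0336 0.056 ]  R [0.4896 0.0244 0.056 ] [ 0.4809 -0.1109  0.056 ]
side: front-left top corner [0.5626 0.1845 0.1   ] bottom [0.5612 0.1736 0.    ] back left top [0.7401 0.1597 0.1   ] front right top [ 0.5412 -0.1113  0.1   ] red L top near [0.5424 0.1694 0.056 ]
model front corners [0.5637 0.1772 0.1   ] [ 0.542 -0.122  0.1  ]
tcp pix top [218.942  186.5552] side [256.8235 229.0059] [0.5516 0.1033 0.0379]
top chest [(array([ 0.6386,  0.0241, -0.001 ]), 0.59)]
top front_left [(array([0.5353, 0.1046, 0.0319]), 0.77), (array([0.6933, 0.2701, 0.0003]), 0.31)]
top front_right [(array([ 0.4844, -0.0404,  0.0316]), 0.97)]
top lid_hinge [(array([0.7346, 0.0143, 0.1111]), 0.85), (array([0.6894, 0.2678, 0.0013]), 0.53)]
side chest [(array([0.6438, 0.0229, 0.0004]), 0.56)]
side front_left [(array([0.5417, 0.1051, 0.0266]), 0.96)]
side front_right [(array([ 0.4804, -0.0442,  0.0339]), 0.62)]
side lid_hinge [(array([0.7303, 0.0117, 0.0984]), 0.75)]
```

```bash
python3 - <<'E'
from h import *
p,_=pose()
out=[]
for c in("side","top"):
    im=ctrl.camera(c); u=pix(c,p); x,y=int(u[0]),int(u[1]); s=7
    k=cv2.resize(im[y-40:y+40,x-50:x+50],None,fx=s,fy=s,interpolation=cv2.INTER_CUBIC)[:,:]
    f=lambda q:tuple(int(t) for t in ((pix(c,q)-[x-50,y-40])*s+s/2))
    cv2.drawMarker(k,f(p),(0,255,0),0,14,2)
    out.append(cv2.resize(k,None,fx=.57,fy=.57))
cv2.imwrite("pics/z3.png",np.hstack(out)); print(np.hstack(out).shape)
E
```

```text
(319, 798, 3)
```

View pics/z3.png

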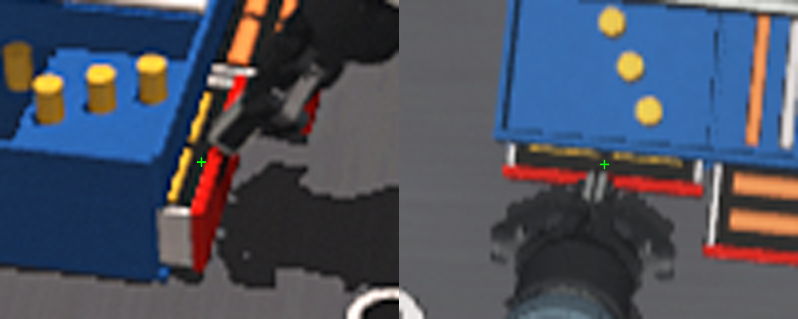

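Request:
carry_out:
  motion: [0, 0, 0, -0.0082, 0, 0.0057, 1, 0, 0, 0, -0.0082, 0, 0.0057, 1, 0, 0, 0, -0.0082, 0, 0.0057, 1, 0, 0, 0, -0.0082, 0, 0.0057, 1, 0, 0, 0, -0.02, 0, -0.025, 1, 0, 0, 0, -0.02, 0, -0.025, 1, 0, 0, 0, 0, 0, 0, 1]

```text
time_s: 7.65
eef_pos: [0.4849, 0.108, 0.0833]
eef_rot: [0.89, 0.019, 0.455, -0.034]
wrist_force: [-0.3, 0.3, -0.1]
opening: -0.003
```

```bash
python3 - <<'E'
from h import *
p,_=pose();stat();print(p)
out=[]
for c in("side","top"):
    im=ctrl.camera(c); u=pix(c,p); x,y=int(u[0]),int(u[1]); s=4
    print(c,"crop origin",x-50,y-50)
    k=cv2.resize(im[y-50:y+50,x-50:x+50],None,fx=s,fy=s,interpolation=cv2.INTER_CUBIC)
    k=cv2.convertScaleAbs(k,alpha=1.6,beta=20)
    cv2.drawMarker(k,tuple(int(t) for t in ((u-[x-50,y-50])*s+s/2)),(0,255,0),0,12,1)
    out.append(k)
cv2.imwrite("pics/z4.png",np.hstack(out))
for c in("top","side"):
  for t in ("front_left","lid_edge"): print(c,t,[(w(c,d["point"]).round(4),round(d["conf"],2)) for d in ctrl.landmark_of(c,t)[:1]])
E
```

```text
t 7.65 F [-0.3  0.3 -0.1] q [ 0.02 -0.15  2.39 -0.19  0.29 -1.31] open -0.0
[0.48494893 0.10797874 0.08329382]
side crop origin 232 167
top crop origin 165 159
top front_left [(array([0.5359, 0.1031, 0.031 ]), 0.97)]
top lid_edge [(array([0.6384, 0.0211, 0.2637]), 0.6)]
side front_left [(array([0.5393, 0.1072, 0.0233]), 0.57)]
side lid_edge [(array([0.637 , 0.0245, 0.2652]), 0.77)]
```

View pics/z4.png

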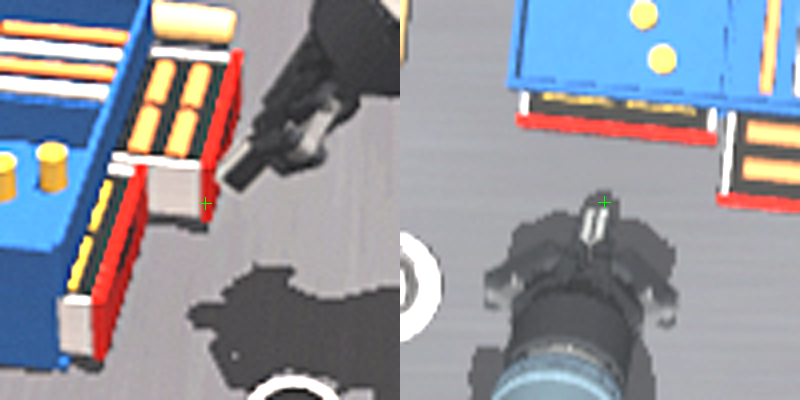

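```bash
python3 - <<'E'
from h import *
def tri(a,b):
    A=[];
    for c,uv in a,b:
        K,T=P(c); M=K@np.linalg.inv(T)[:3]; A+= [uv[0]*M[2]-M[0],uv[1]*M[2]-M[1]]
    v=np.linalg.svd(np.array(A))[2][-1]; return v[:3]/v[3]
p,r=pose()
t=tri(("side",(289,212.5)),("top",(214.5,210.3))); print(t,t-p,"tool axes",r.inv().apply(t-p))
for c in("side","top"): print(pix(c,t),pix(c,p),pix(c,p+r.apply([-.0187,0,0])))
E
```

```text
[0.47545895 0.10922309 0.10022858] [-0.01389     0.00178672  0.01570322] tool axes [-0.02092379  0.00074076 -0.0020885 ]
[286.66098657 212.39649472] [281.05053598 216.76256663] [285.49519968 212.28012035]
[214.55542789 212.52826962] [215.75530306 207.62316991] [214.95954346 211.46803968]
```

Request:
carry_out:
  motion: [0, 0, 0, 0.012, 0, -0.004, 1, 0, 0, 0, 0.012, 0, -0.004, 1, 0, 0, 0, 0.012, 0, -0.004, 1, 0, 0, 0, 0.012, 0, -0.004, 1, 0, 0, 0, 0.012, 0, -0.004, 1, 0, 0, 0, 0, 0, 0, 1]

```text
time_s: 8.55
eef_pos: [0.5142, 0.1055, 0.0224]
eef_rot: [0.891, 0.02, 0.453, -0.034]
wrist_force: [-1.0, -0.5, 0.1]
opening: -0.003
```

```bash
python3 - <<'E'
from h import *
stat(); rows(c2w([-.098+.0025,.074,.020]),Rt(35,1))
E
```

```text
t 8.55 F [-1.  -0.5  0.1] q [ 0.01  0.11  2.33 -0.61  0.08 -0.89] open -0.0
pos [0.5142 0.1055 0.0224] rot togo [-0.5  1.1  0. ] shift(tool) [ 0.0247 -0.0007  0.0298] world [ 0.0385 -0.0037 -0.0024]
```

Request:
carry_out:
  motion: [0, 0.8, 0, 0.003, 0, 0.0038, 1, 0, 0.8, 0, 0.003, 0, 0.0038, 1, 0, 0.8, 0, 0.003, 0, 0.0038, 1, 0, 0.8, 0, 0.003, 0, 0.0038, 1, 0, 0, 0, 0.0012, 0, 0.0018, 1, 0, 0, 0, 0.0012, 0, 0.0018, 1]

```text
time_s: 9.15
eef_pos: [0.5397, 0.1043, 0.0211]
eef_rot: [0.876, 0.021, 0.48, -0.033]
wrist_force: [-0.1, 0.2, -0.1]
opening: -0.0
```

Request:
carry_out:
  motion: [0, 0, 0, 0.0012, 0, 0.0018, 1, 0, 0, 0, 0.0012, 0, 0.0018, 1, 0, 0, 0, 0.0012, 0, 0.0018, 1]

```text
time_s: 9.45
eef_pos: [0.5456, 0.104, 0.0207]
eef_rot: [0.876, 0.021, 0.48, -0.032]
wrist_force: [-1.1, 0.0, 0.4]
opening: -0.001
```

Request:
carry_out:
  motion: [0, 0, 0, 0.0012, 0, 0.0018, 1, 0, 0, 0, 0.0012, 0, 0.0018, 1]

```text
time_s: 9.65
eef_pos: [0.5497, 0.1037, 0.0203]
eef_rot: [0.876, 0.021, 0.481, -0.032]
wrist_force: [-0.8, -1.0, 1.3]
opening: 0.002
```

Request:
carry_out:
  motion: [0, 0, 0, 0.0011, 0, 0.0016, 1, 0, 0, 0, 0.0011, 0, 0.0016, 1]

```text
time_s: 9.85
eef_pos: [0.5537, 0.1034, 0.02]
eef_rot: [0.876, 0.021, 0.481, -0.032]
wrist_force: [-1.0, -0.2, 0.9]
opening: 0.001
```

Request:
carry_out:
  motion: [0, 0, 0, 0.0011, 0, 0.0016, 1, 0, 0, 0, 0.0011, 0, 0.0016, 1]

```text
time_s: 10.05
eef_pos: [0.5562, 0.1032, 0.0188]
eef_rot: [0.875, 0.021, 0.482, -0.032]
wrist_force: [-14.4, 1.7, 8.7]
opening: -0.004
```

```bash
python3 - <<'E'
from h import *
stat(); rows(c2w([-.098+.0025,.074,.020]),Rt(32,1))
for c in("top","side"):
  ctrl.camera(c); print(c,[(w(c,d["point"]).round(4),round(d["conf"],2)) for d in ctrl.landmark_of(c,"front_left")[:1]])
E
```

```text
t 10.05 F [-14.4   1.7   8.7] q [-0.01  0.19  2.2  -0.18  0.19 -1.34] open -0.0
pos [0.5562 0.1032 0.0188] rot togo [-0.4  0.3 -0.1] shift(tool) [-0.0028 -0.0017 -0.0022] world [-0.0035 -0.0014  0.0012]
top [(array([0.5489, 0.1036, 0.0292]), 0.44)]
side [(array([0.5528, 0.1018, 0.0261]), 0.6)]
```

Request:
carry_out:
  motion: [0, 0, 0, -0.005, 0, -0.008, 1, 0, 0, 0, -0.0107, 0, -0.0169, 1, 0, 0, 0, -0.0107, 0, -0.0169, 1, 0, 0, 0, -0.0107, 0, -0.0169, 1, 0, 0, 0, -0.0107, 0, -0.0169, 1, 0, 0, 0, 0, -0.03, 0, 1, 0, 0, 0, 0, -0.03, 0, 1, 0, 0, 0, 0, -0.03, 0, 1, 0, 0, 0, 0, -0.03, 0, 1, 0, 0, 0, 0, -0.02, 0, 1]

```text
time_s: 11.25
eef_pos: [0.4557, 0.0288, 0.0168]
eef_rot: [0.873, 0.02, 0.486, -0.032]
wrist_force: [0.6, 0.5, -0.6]
opening: 0.003
```

```bash
python3 - <<'E'
from h import *
stat(); rows(c2w([-.098+.0025-.057,-.074,.020]),Rt(33,1))
for c in("top","side"):
  ctrl.camera(c); print(c,[(t,w(c,d["point"]).round(4),round(d["conf"],2)) for t in ("front_left","front_right") for d in ctrl.landmark_of(c,t)[:1]])
E
```

```text
t 11.25 F [ 0.6  0.5 -0.6] q [-0.29 -0.05  2.47  0.58  0.21 -2.32] open 0.0
pos [0.4557 0.0288 0.0168] rot togo [-0.3 -1.2 -0.1] shift(tool) [ 0.0152 -0.0681  0.0314] world [ 0.0295 -0.0706  0.0032]
top [('front_left', array([0.55  , 0.1032, 0.0322]), 0.59), ('front_right', array([ 0.418 ,  0.2696, -0.0025]), 0.17)]
side [('front_left', array([0.5528, 0.1036, 0.0264]), 0.8), ('front_right', array([ 0.4796, -0.0431,  0.0322]), 0.73)]
```

Request:
carry_out:
  motion: [0, 0.5, 0, 0, -0.009, 0, 1, 0, 0.5, 0, 0, -0.009, 0, 1, 0, 0.5, 0, 0, -0.009, 0, 1, 0, 0.5, 0, 0, -0.009, 0, 1, 0, 0, 0, 0, -0.009, 0, 1, 0, 0, 0, 0, -0.009, 0, 1, 0, 0, 0, 0, -0.008, 0, 1, 0, 0, 0, 0, -0.006, 0, 1, 0, 0, 0, 0, 0, 0, 1]

```text
time_s: 12.45
eef_pos: [0.4498, -0.0375, 0.0155]
eef_rot: [0.863, 0.02, 0.504, -0.028]
wrist_force: [0.2, -0.6, 1.0]
opening: -0.0
```

```bash
python3 - <<'E'
from h import *
stat(); rows(c2w([-.098+.0025-.057,-.074,.020]),Rt(32,1)); rows(c2w([-.098+.0025,-.074,.020]),Rt(32,1))
E
```

```text
t 12.45 F [ 0.2 -0.6  1. ] q [-0.53 -0.06  2.46  0.69  0.35 -2.63] open -0.0
pos [ 0.4498 -0.0375  0.0155] rot togo [ 0.  -2.6 -0.4] shift(tool) [ 0.0135 -0.0017  0.0332] world [ 0.0354 -0.0042  0.0045]
pos [ 0.4498 -0.0375  0.0155] rot togo [ 0.  -2.6 -0.4] shift(tool) [ 0.0415 -0.002   0.0829] world [ 0.0922 -0.0083  0.0045]
```

Request:
carry_out:
  motion: [0, -0.8, 0, 0.003, 0, 0.006, 1, 0, -0.8, 0, 0.003, 0, 0.006, 1, 0, -0.8, 0, 0.003, 0, 0.006, 1, 0, 0, 0, 0.003, 0, 0.006, 1, 0, 0, 0, 0.0025, 0, 0.004, 1, 0, 0, 0, 0.0025, 0, 0.004, 1, 0, 0, 0, 0.0025, 0, 0.004, 1, 0, 0, 0, 0.0025, 0, 0.004, 1, 0, 0, 0, 0.0025, 0, 0.004, 1, 0, 0, 0, 0.0025, 0, 0.004, 1]

```text
time_s: 13.45
eef_pos: [0.507, -0.0406, 0.0167]
eef_rot: [0.873, 0.019, 0.487, -0.029]
wrist_force: [-1.8, -0.4, -0.3]
opening: -0.001
```

```bash
python3 - <<'E'
from h import *
stat(); rows(c2w([-.098+.0025,-.074,.020]),Rt(32,1))
for c in("top","side"):
  ctrl.camera(c); print(c,[(t,w(c,d["point"]).round(4),round(d["conf"],2)) for t in ("front_right",) for d in ctrl.landmark_of(c,t)[:1]])
E
```

```text
t 13.45 F [-1.8 -0.4 -0.3] q [-0.46  0.07  2.35  0.79  0.29 -2.68] open -0.0
pos [ 0.507  -0.0406  0.0167] rot togo [-0.  -0.3 -0.4] shift(tool) [ 0.0158 -0.0028  0.0318] world [ 0.035  -0.0053  0.0033]
top [('front_right', array([ 0.5035, -0.0415,  0.0309]), 0.6)]
side [('front_right', array([ 0.501 , -0.0452,  0.0323]), 0.63)]
```

Pushing properly, with the front moving in step with the tip. About 35 mm to go.

Request:
carry_out:
  motion: [0, 0, 0, 0.0023, -0.0003, 0.0038, 1, 0, 0, 0, 0.0023, -0.0003, 0.0038, 1, 0, 0, 0, 0.0023, -0.0003, 0.0038, 1, 0, 0, 0, 0.0023, -0.0003, 0.0038, 1, 0, 0, 0, 0.0015, 0, 0.0026, 1, 0, 0, 0, 0.001, 0, 0.0017, 1, 0, 0, 0, 0.001, 0, 0.0017, 1]

```text
time_s: 14.35
eef_pos: [0.5317, -0.0425, 0.016]
eef_rot: [0.872, 0.02, 0.488, -0.028]
wrist_force: [-1.1, 0.5, 0.6]
opening: 0.0
```

Request:
carry_out:
  motion: [0, 0, 0, 0.001, 0, 0.0017, 1, 0, 0, 0, 0.001, 0, 0.0017, 1]

```text
time_s: 14.55
eef_pos: [0.5359, -0.0427, 0.016]
eef_rot: [0.872, 0.02, 0.488, -0.028]
wrist_force: [-2.0, 0.1, -0.8]
opening: -0.002
```

Request:
carry_out:
  motion: [0, 0, 0, 0.001, 0, 0.0017, 1, 0, 0, 0, 0.001, 0, 0.0017, 1]

```text
time_s: 14.75
eef_pos: [0.5401, -0.0431, 0.016]
eef_rot: [0.872, 0.02, 0.488, -0.028]
wrist_force: [-1.0, -0.1, -0.3]
opening: 0.001
```

Request:
carry_out:
  motion: [0, 0, 0, 0.001, 0, 0.0015, 1, 0, 0, 0, 0.001, 0, 0.0015, 1]

```text
time_s: 14.95
eef_pos: [0.5441, -0.0434, 0.016]
eef_rot: [0.872, 0.02, 0.488, -0.028]
wrist_force: [-0.8, 0.7, 0.4]
opening: 0.002
```

Request:
carry_out:
  motion: [0, 0, 0, 0.001, 0, 0.0014, 1]

```text
time_s: 15.05
eef_pos: [0.5454, -0.0432, 0.0155]
eef_rot: [0.872, 0.02, 0.488, -0.028]
wrist_force: [-16.9, -1.0, 9.8]
opening: -0.001
```

Request:
carry_out:
  motion: [0, 0, 0, 0.001, 0, 0.0014, 1]

```text
time_s: 15.15
eef_pos: [0.5454, -0.0427, 0.0143]
eef_rot: [0.871, 0.02, 0.489, -0.027]
wrist_force: [-20.4, -2.2, 11.5]
opening: -0.002
```

Request:
carry_out:
  motion: [0, 0, 0, -0.003, 0, -0.005, 1, 0, 0, 0, -0.0107, 0, -0.0169, 1, 0, 0, 0, -0.0107, 0, -0.0169, 1, 0, 0, 0, -0.0107, 0, -0.0169, 1, 0, 0, 0, -0.03, 0, 0.019, 1, 0, 0, 0, -0.03, 0, 0.019, 1, 0, 0, 0, -0.03, 0, 0.019, 1, 0, 0, 0, -0.03, 0, 0.019, 1, 0, 0, 0, -0.03, 0, 0.019, 1, 0, 0, 0, -0.03, 0, 0.019, 1]

```text
time_s: 16.15
eef_pos: [0.4775, -0.0398, 0.229]
eef_rot: [0.87, 0.021, 0.492, -0.028]
wrist_force: [0.4, 0.1, -0.1]
opening: 0.002
```

```bash
python3 - <<'E'
from h import *
stat(); rows(c2w([-.13,-.02,.35]),Rt(0,1))
for c in("top","side"):
  ctrl.camera(c); print(c,[(t,w(c,d["point"]).round(4),round(d["conf"],2)) for t in ("front_left","front_right","lid_hinge","lid_edge") for d in ctrl.landmark_of(c,t)[:1]])
print(c2w([-.098,.074,0]),c2w([-.098,-.074,0]))
E
```

```text
t 16.15 F [ 0.4  0.1 -0.1] q [-0.5  -0.51  2.25  0.28  0.92 -2.11] open 0.0
pos [ 0.4775 -0.0398  0.229 ] rot togo [-0.  30.9 -0.6] shift(tool) [-0.0878  0.0536  0.088 ] world [0.034  0.0503 0.121 ]
top [('front_left', array([0.5515, 0.1037, 0.0298]), 0.46), ('lid_hinge', array([0.7363, 0.0153, 0.1074]), 0.82), ('lid_edge', array([0.6348, 0.0233, 0.2633]), 0.68)]
side [('front_left', array([0.5529, 0.0996, 0.0273]), 0.55), ('front_right', array([ 0.5383, -0.0449,  0.0312]), 0.71), ('lid_hinge', array([0.7343, 0.0121, 0.0961]), 0.64), ('lid_edge', array([0.6344, 0.0222, 0.2637]), 0.56)]
[0.55020396 0.10194922 0.        ] [ 0.53948331 -0.04566198  0.        ]
```

Request:
carry_out:
  motion: [0, 7.7, 0, -0.026, 0, 0.015, 1, 0, 7.7, 0, -0.028, 0, 0.012, 1, 0, 7.7, 0, -0.029, 0, 0.008, 1, 0, 7.7, 0, -0.03, 0, 0.004, 1, 0, 0, 0, -0.025, 0, 0, 1, 0, 0, 0, -0.01, 0.01, 0.02, 1, 0, 0, 0, 0, 0.015, 0.03, 1, 0, 0, 0, 0, 0.015, 0.03, 1]

```text
time_s: 17.45
eef_pos: [0.5524, -0.0038, 0.3603]
eef_rot: [0.69, 0.035, 0.723, -0.019]
wrist_force: [0.3, -0.1, -0.3]
opening: -0.002
```

```bash
python3 - <<'E'
from h import *
stat(); rows(np.array([.70,.02,.34]),Rt(0,1))
E
```

```text
t 17.45 F [ 0.3 -0.1 -0.3] q [-0.23  0.08  1.41  0.01  1.7  -1.72] open -0.0
pos [ 0.5524 -0.0038  0.3603] rot togo [-0.2 -2.7 -1.2] shift(tool) [0.0141 0.0346 0.1462] world [ 0.1476  0.0238 -0.0203]
```

Request:
carry_out:
  motion: [0, 0, 0, 0, 0.007, 0.03, 1, 0, 0, 0, 0, 0.007, 0.03, 1, 0, 0, 0, 0, 0.007, 0.03, 1, 0, 0, 0, 0, 0.007, 0.03, 1, 0, 0, 0, 0, 0.005, 0.02, 1, 0, 0, 0, 0, 0, 0, 1]

```text
time_s: 18.05
eef_pos: [0.7023, 0.0222, 0.3422]
eef_rot: [0.685, 0.035, 0.727, -0.017]
wrist_force: [-0.6, -0.1, -0.4]
opening: 0.003
```

```bash
python3 - <<'E'
from h import *
stat(); rows(np.array([.70,.02,.235]),Rt(0,1))
p,_=pose()
out=[]
for c in("side","top"):
    im=ctrl.camera(c); u=pix(c,p-[0,0,.05]); x,y=int(u[0]),int(u[1]); s=4
    y=max(y,50)
    k=cv2.resize(im[y-50:y+50,x-50:x+50],None,fx=s,fy=s,interpolation=cv2.INTER_CUBIC)
    k=cv2.convertScaleAbs(k,alpha=1.4,beta=20)
    for q,col in ((p,(0,255,0)),(p+[0,0,.02],(255,0,255))): cv2.drawMarker(k,tuple(int(t) for t in ((pix(c,q)-[x-50,y-50])*s+s/2)),col,0,12,1)
    out.append(k)
cv2.imwrite("pics/z5.png",np.hstack(out))
E
```

```text
t 18.05 F [-0.6 -0.1 -0.4] q [-0.15  0.45  1.    0.02  1.75 -1.64] open 0.0
pos [0.7023 0.0222 0.3422] rot togo [-0.  -3.5 -1.3] shift(tool) [ 0.1071 -0.0048  0.0043] world [-0.0023 -0.0022 -0.1072]
```

View pics/z5.png

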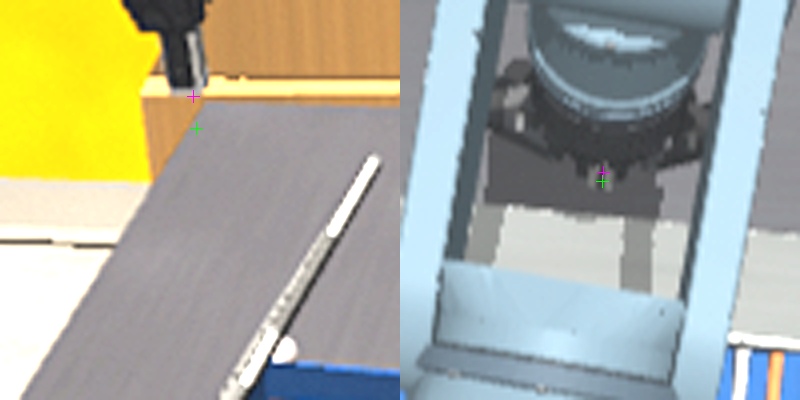

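Request:
carry_out:
  motion: [0, 0, 0, 0.022, 0, -0.001, 1, 0, 0, 0, 0.022, 0, -0.001, 1, 0, 0, 0, 0.022, 0, -0.001, 1, 0, 0, 0, 0.022, 0, -0.001, 1, 0, 0, 0, 0.015, 0, -0.001, 1, 0, 0, 0, 0, 0, 0, 1]

```text
time_s: 18.75
eef_pos: [0.6849, 0.0237, 0.2408]
eef_rot: [0.686, 0.035, 0.726, -0.018]
wrist_force: [0.1, -0.3, 0.7]
opening: 0.001
```

```bash
cat >> h.py <<'E'
def lidrows(angs,r=.15,gap=0.):
    d=chest(); p,rot=pose(); prev=p; 
    for a in angs:
        c=np.array([.093-r*np.cos(a)+(.006+gap)*np.sin(a)+.011,0.0,.103+r*np.sin(a)+(.006+gap)*np.cos(a)-.021])
        t=c2w(c); t[1]=p[1]; print(round(a,2),t.round(4),rot.inv().apply(t-prev).round(4)); prev=t
E
python3 - <<'E'
from h import *
stat(); print(pose()[0]); lidrows([1.06,1.0,.9,.8,.7,.6,.5,.4,.3,.2,.1,0])
E
```

```text
t 18.75 F [ 0.1 -0.3  0.7] q [-0.15  0.44  1.21  0.02  1.55 -1.64] open 0.0
[0.68490631 0.02370471 0.24075697]
1.06 [0.6784 0.0237 0.2158] [ 0.0253 -0.001  -0.0051]
1.0 [0.6705 0.0237 0.2115] [ 0.0048 -0.0007 -0.0076]
0.9 [0.658  0.0237 0.2032] [ 0.0089 -0.0011 -0.012 ]
0.8 [0.6464 0.0237 0.1938] [ 0.0101 -0.0011 -0.011 ]
0.7 [0.6357 0.0237 0.1832] [ 0.0111 -0.001  -0.01  ]
0.6 [0.6262 0.0237 0.1716] [ 0.0121 -0.001  -0.0088]
0.5 [0.6179 0.0237 0.1592] [ 0.0129 -0.0009 -0.0076]
0.4 [0.6108 0.0237 0.1459] [ 0.0136 -0.0008 -0.0063]
0.3 [0.6052 0.0237 0.1321] [ 0.0142 -0.0007 -0.0049]
0.2 [0.6009 0.0237 0.1177] [ 0.0146 -0.0006 -0.0034]
0.1 [0.5981 0.0237 0.1029] [ 0.0149 -0.0005 -0.002 ]
0 [0.5967 0.0237 0.088 ] [ 0.015  -0.0004 -0.0005]
```

Request:
carry_out:
  motion: [0, 0, 0, 0.006, 0, -0.0013, 1, 0, 0, 0, 0.006, 0, -0.0013, 1, 0, 0, 0, 0.006, 0, -0.0013, 1, 0, 0, 0, 0.004, 0, -0.002, 1, 0, 0, 0, 0.0025, 0, -0.004, 1, 0, 0, 0, 0.0025, 0, -0.004, 1, 0, 0, 0, 0.003, 0, -0.004, 1, 0, 0, 0, 0.003, 0, -0.004, 1]

```text
time_s: 19.55
eef_pos: [0.6617, 0.0257, 0.2119]
eef_rot: [0.689, 0.035, 0.724, -0.018]
wrist_force: [2.7, -0.5, 1.4]
opening: -0.005
```

```bash
python3 - <<'E'
from h import *
stat(); print(pose()[0]); lidrows([.8,.7,.6])
ctrl.camera("side"); c="side";print(c,[(t,w(c,d["point"]).round(4),round(d["conf"],2)) for t in ("lid_edge",) for d in ctrl.landmark_of(c,t)[:1]])
E
```

```text
t 19.55 F [ 2.7 -0.5  1.4] q [-0.15  0.4   1.32  0.02  1.47 -1.65] open -0.01
[0.66169541 0.02571711 0.21193698]
0.8 [0.6464 0.0257 0.1938] [ 0.0189 -0.0015 -0.0144]
0.7 [0.6357 0.0257 0.1832] [ 0.0111 -0.001  -0.0101]
0.6 [0.6262 0.0257 0.1716] [ 0.012  -0.001  -0.0089]
side [('lid_edge', array([0.6348, 0.0241, 0.2616]), 0.92)]
```

Request:
carry_out:
  motion: [0, 0, 0, 0.0038, -0.0003, -0.0037, 1, 0, 0, 0, 0.0039, -0.0003, -0.0036, 1, 0, 0, 0, 0.004, -0.0003, -0.0035, 1, 0, 0, 0, 0.0041, -0.0003, -0.0034, 1, 0, 0, 0, 0.0042, -0.0003, -0.0033, 1, 0, 0, 0, 0.0043, -0.0003, -0.0032, 1, 0, 0, 0, 0.0043, -0.0003, -0.0031, 1, 0, 0, 0, 0.0044, -0.0003, -0.003, 1]

```text
time_s: 20.45
eef_pos: [0.6328, 0.0261, 0.1803]
eef_rot: [0.691, 0.035, 0.722, -0.018]
wrist_force: [0.4, 0.1, 1.6]
opening: -0.003
```

```bash
python3 - <<'E'
from h import *
stat(); print(pose()[0]); lidrows([.6,.5,.4,.3])
ctrl.camera("side"); c="side";print(c,[(t,w(c,d["point"]).round(4),round(d["conf"],2)) for t in ("lid_edge",) for d in ctrl.landmark_of(c,t)[:1]])
E
```

```text
t 20.45 F [0.4 0.1 1.6] q [-0.16  0.36  1.44  0.02  1.39 -1.66] open -0.0
[0.63275032 0.02613828 0.18028166]
0.6 [0.6262 0.0261 0.1716] [ 0.0089 -0.0007 -0.0061]
0.5 [0.6179 0.0261 0.1592] [ 0.0128 -0.0009 -0.0077]
0.4 [0.6108 0.0261 0.1459] [ 0.0135 -0.0008 -0.0064]
0.3 [0.6052 0.0261 0.1321] [ 0.0141 -0.0007 -0.0051]
side [('lid_edge', array([0.596 , 0.0235, 0.2303]), 0.71)]
```

Request:
carry_out:
  motion: [0, 0, 0, 0.0038, -0.0003, -0.0026, 1, 0, 0, 0, 0.0038, -0.0003, -0.0026, 1, 0, 0, 0, 0.0039, -0.0003, -0.0025, 1, 0, 0, 0, 0.0039, -0.0003, -0.0024, 1, 0, 0, 0, 0.004, -0.0003, -0.0023, 1, 0, 0, 0, 0.004, -0.0003, -0.0022, 1, 0, 0, 0, 0.004, -0.0003, -0.0021, 1, 0, 0, 0, 0.0041, -0.0003, -0.002, 1, 0, 0, 0, 0.0041, -0.0003, -0.0018, 1, 0, 0, 0, 0.0041, -0.0003, -0.0017, 1]

```text
time_s: 21.55
eef_pos: [0.6062, 0.0266, 0.1377]
eef_rot: [0.691, 0.035, 0.722, -0.018]
wrist_force: [0.7, 0.9, 1.5]
opening: -0.001
```

```bash
python3 - <<'E'
from h import *
stat(); print(pose()[0]); lidrows([.3,.2,.1,0])
ctrl.camera("side"); c="side";print(c,[(t,w(c,d["point"]).round(4),round(d["conf"],2)) for t in ("lid_edge",) for d in ctrl.landmark_of(c,t)[:1]])
E
```

```text
t 21.55 F [0.7 0.9 1.5] q [-0.16  0.35  1.55  0.02  1.29 -1.66] open -0.0
[0.606248   0.02663321 0.13771283]
0.3 [0.6052 0.0266 0.1321] [ 0.0057 -0.0002 -0.0008]
0.2 [0.6009 0.0266 0.1177] [ 0.0145 -0.0007 -0.0036]
0.1 [0.5981 0.0266 0.1029] [ 0.0148 -0.0006 -0.0021]
0 [0.5967 0.0266 0.088 ] [ 0.015  -0.0004 -0.0007]
side [('lid_edge', array([0.56  , 0.0255, 0.1783]), 0.86)]
```

Request:
carry_out:
  motion: [0, 0, 0, 0.0038, -0.0002, -0.001, 1, 0, 0, 0, 0.0038, -0.0002, -0.001, 1, 0, 0, 0, 0.0038, -0.0002, -0.001, 1, 0, 0, 0, 0.0038, -0.0002, -0.0009, 1, 0, 0, 0, 0.0036, -0.0002, -0.0008, 1, 0, 0, 0, 0.0034, -0.0002, -0.0007, 1, 0, 0, 0, 0.0032, -0.0002, -0.0006, 1, 0, 0, 0, 0.003, 0, -0.0005, 1, 0, 0, 0, 0.0025, 0, -0.0004, 1, 0, 0, 0, 0.002, 0, -0.0003, 1]

```text
time_s: 22.65
eef_pos: [0.5962, 0.0263, 0.102]
eef_rot: [0.69, 0.035, 0.723, -0.018]
wrist_force: [0.8, 0.6, 1.5]
opening: -0.002
```

```bash
python3 - <<'E'
from h import *
stat(); print(pose()[0]); lidrows([.1,0])
ctrl.camera("side"); c="side";print(c,[(t,w(c,d["point"]).round(4),round(d["conf"],2)) for t in ("lid_edge",) for d in ctrl.landmark_of(c,t)[:1]])
E
```

```text
t 22.65 F [0.8 0.6 1.5] q [-0.17  0.37  1.6   0.02  1.22 -1.67] open -0.0
[0.59624435 0.02631353 0.10201782]
0.1 [0.5981 0.0263 0.1029] [-0.001   0.0002  0.0018]
0 [0.5967 0.0263 0.088 ] [ 0.015  -0.0004 -0.0006]
side [('lid_edge', array([0.5481, 0.0268, 0.1296]), 0.6)]
```

Request:
carry_out:
  motion: [0, 0, 0, 0.0018, 0, 0, 1, 0, 0, 0, 0.0018, 0, 0, 1, 0, 0, 0, 0.0018, 0, 0, 1, 0, 0, 0, 0.0016, 0, 0, 1, 0, 0, 0, 0.0015, 0, 0, 1]

```text
time_s: 23.25
eef_pos: [0.5951, 0.0263, 0.0929]
eef_rot: [0.689, 0.035, 0.723, -0.018]
wrist_force: [-0.8, 0.4, 2.6]
opening: -0.005
```

Request:
carry_out:
  motion: [0, 0, 0, 0.0014, 0, 0, 1, 0, 0, 0, 0.0014, 0, 0, 1]

```text
time_s: 23.45
eef_pos: [0.5948, 0.0263, 0.0898]
eef_rot: [0.689, 0.035, 0.723, -0.018]
wrist_force: [-1.5, 1.2, 1.4]
opening: -0.0
```

Request:
carry_out:
  motion: [0, 0, 0, 0.0012, 0, 0, 1, 0, 0, 0, 0.0012, 0, 0, 1]

```text
time_s: 23.65
eef_pos: [0.5947, 0.0263, 0.0872]
eef_rot: [0.689, 0.035, 0.723, -0.018]
wrist_force: [-1.7, -0.5, 1.4]
opening: -0.001
```

Request:
carry_out:
  motion: [0, 0, 0, 0.0012, 0, 0, 1]

```text
time_s: 23.75
eef_pos: [0.5946, 0.0263, 0.0859]
eef_rot: [0.689, 0.035, 0.723, -0.018]
wrist_force: [-1.8, -0.0, 2.0]
opening: 0.001
```

Request:
carry_out:
  motion: [0, 0, 0, 0.0012, 0, 0, 1]

```text
time_s: 23.85
eef_pos: [0.5947, 0.0263, 0.0851]
eef_rot: [0.689, 0.035, 0.723, -0.018]
wrist_force: [-5.3, 0.1, 13.0]
opening: 0.002
```

Request:
carry_out:
  motion: [0, 0, 0, 0.0012, 0, 0, 1]

```text
time_s: 23.95
eef_pos: [0.5946, 0.0263, 0.0851]
eef_rot: [0.689, 0.035, 0.723, -0.018]
wrist_force: [-6.1, 0.7, 13.9]
opening: 0.004
```

Request:
carry_out:
  motion: [0, 0, 0, 0.0012, 0, 0, 1]

```text
time_s: 24.05
eef_pos: [0.5946, 0.0263, 0.0852]
eef_rot: [0.689, 0.034, 0.723, -0.018]
wrist_force: [-4.5, 0.5, 10.4]
opening: 0.002
```

Request:
carry_out:
  motion: [0, 0, 0, -0.004, 0, 0, 1, 0, 0, 0, -0.02, 0, 0, 1, 0, 0, 0, -0.04, 0, 0, 1, 0, 0, 0, -0.04, 0, 0, 1, 0, 0, 0, -0.03, 0, -0.03, 1, 0, 0, 0, -0.02, 0, -0.04, 1, 0, 0, 0, 0, 0, -0.04, 1, 0, 0, 0, 0, 0, -0.03, 1, 0, 0, 0, 0, 0, 0, 1]

```text
time_s: 24.95
eef_pos: [0.4598, 0.0325, 0.2513]
eef_rot: [0.69, 0.034, 0.722, -0.018]
wrist_force: [0.0, 0.2, 0.1]
opening: -0.001
```

```bash
python3 - <<'E'
from h import *
stat(); print(pose()[0])
ims=[]
for c in("side","top"):
    im=ctrl.camera(c); ims.append(cv2.resize(im[100:270,140:350] if c=="side" else im[90:260,140:350],None,fx=1.9,fy=1.9,interpolation=cv2.INTER_CUBIC))
    for t in ("front_left","front_right","lid_edge","hammer","brush","flange","jar"): print(c,t,[(w(c,d["point"]).round(4),round(d["conf"],2)) for d in ctrl.landmark_of(c,t)[:1]])
cv2.imwrite("pics/f.png",np.hstack(ims))
print(c2w([-.098,.074,.032]),c2w([-.098,-.074,.032]),c2w([-.096,0,.109]))
E
```

```text
t 24.95 F [0.  0.2 0.1] q [-0.2  -0.08  1.79  0.02  1.48 -1.7 ] open -0.0
[0.45980701 0.03248472 0.25133852]
side front_left [(array([0.5541, 0.1023, 0.0255]), 0.6)]
side front_right []
side lid_edge [(array([0.5448, 0.0266, 0.1086]), 0.64)]
side hammer []
side brush [(array([ 0.6935,  0.2697, -0.0035]), 0.58)]
side flange [(array([ 0.4249,  0.2727, -0.0017]), 0.68)]
side jar [(array([0.5452, 0.0269, 0.1078]), 0.48)]
top front_left [(array([ 0.6237, -0.2255, -0.0014]), 0.54)]
top front_right []
top lid_edge [(array([0.5454, 0.0294, 0.1116]), 0.86)]
top hammer [(array([ 0.6269, -0.2283, -0.0024]), 0.93)]
top brush [(array([ 0.6909,  0.2717, -0.    ]), 0.96)]
top flange [(array([ 0.4214,  0.2699, -0.0008]), 0.72)]
top jar [(array([ 0.3945, -0.1914,  0.0007]), 0.94)]
[0.55020396 0.10194922 0.032     ] [ 0.53948331 -0.04566198  0.032     ] [0.54683838 0.02799875 0.109     ]
```

View pics/f.png

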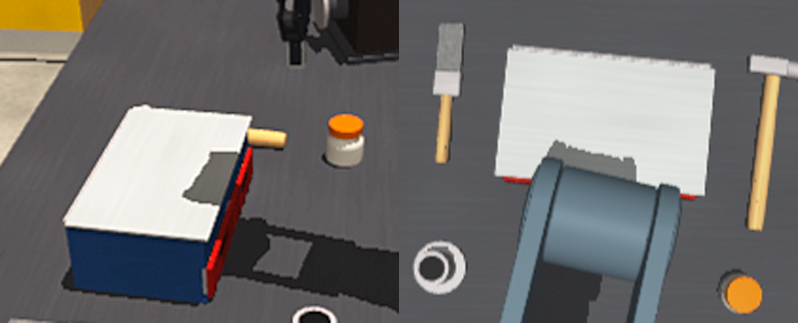

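Request:
carry_out:
  motion: [0, 0, 0, 0, -0.04, -0.01, 1, 0, 0, 0, 0, -0.04, -0.01, 1, 0, 0, 0, 0, -0.04, -0.01, 1, 0, 0, 0, 0, -0.04, -0.01, 1, 0, 0, 0, 0, -0.04, -0.01, 1, 0, 0, 0, 0, -0.04, -0.01, 1, 0, 0, 0, 0, -0.04, -0.01, 1, 0, 0, 0, 0, -0.04, -0.01, 1]

```text
time_s: 26.55
eef_pos: [0.3574, -0.2879, 0.2487]
eef_rot: [0.692, 0.03, 0.721, -0.015]
wrist_force: [0.9, -0.3, -0.4]
opening: 0.004
```

```bash
python3 - <<'E'
from h import *
stat(); print(pose()[0])
s=ctrl.camera("side")[190:265,220:320]; t=ctrl.camera("top")[155:225,180:320]
for n,d in (("L",.074),("R",-.074)):
    for x in (-.09,-.098): print(n,x,"top",pix("top",c2w([x,d,.056])),"side",pix("side",c2w([x,.146 if n=="L" else -.146,.032])))
cv2.imwrite("pics/g.png",np.hstack([cv2.resize(s,(400,300),interpolation=cv2.INTER_CUBIC),cv2.resize(t,(400,300),interpolation=cv2.INTER_NEAREST)]))
for c in("side","top"):
  for q in ("front_left","front_right","jar"): print(c,q,[(w(c,d["point"]).round(4),round(d["conf"],2)) for d in ctrl.landmark_of(c,q)[:1]])
E
```

```text
t 26.55 F [ 0.9 -0.3 -0.4] q [-0.92 -0.08  1.8  -0.02  1.47 -2.43] open 0.0
[ 0.35737476 -0.28785631  0.24865702]
L -0.09 top [219.32105574 183.77201558] side [248.1774311  248.52373612]
L -0.098 top [219.03082963 186.560215  ] side [251.39042065 248.90084838]
R -0.09 top [271.05145342 188.86820645] side [270.17679475 183.90811763]
R -0.098 top [270.78807051 191.65891232] side [272.84813325 184.15132094]
side front_left [(array([0.5535, 0.0999, 0.0275]), 0.67)]
side front_right [(array([ 0.5366, -0.0512,  0.032 ]), 0.78)]
side jar [(array([ 0.3986, -0.1894, -0.0027]), 0.77)]
top front_left [(array([0.5497, 0.1021, 0.0316]), 0.43)]
top front_right [(array([ 0.5421, -0.0458,  0.0276]), 0.62)]
top jar [(array([ 0.3977, -0.1931,  0.0034]), 0.9)]
```

View pics/g.png

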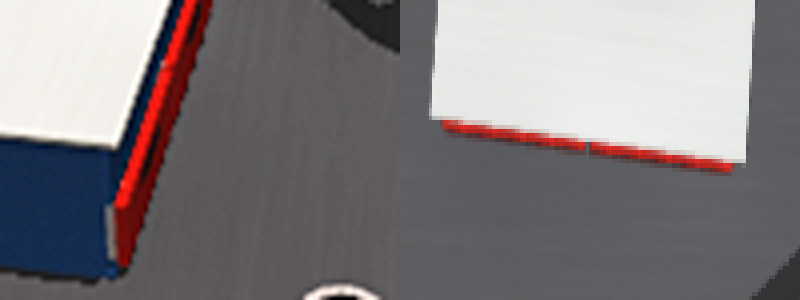

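```bash
python3 -c "
from bench import ctrl
print(ctrl.hand_in())"
```

```text
the job is handed in; nothing more can be done
None
```

The chest is closed: both drawers are home and the lid lies flat. I handed the job in at about 27 s of the 54 s allowed, with the arm clear of everything.

**Drawers:** I pushed each front with the shut fingertips at about 20 mm/s for the last stretch. Each met a hard stop, at about 14 N on the left and 20 N on the right, against 1–2 N while sliding. In the last top picture the two fronts are in line and within about a pixel (3 mm) of the shut position.

**Lid:** I pressed only on the outer face, following its arc and slowing towards the end, until it seated at about 14 N. The detector then put the lid edge at a height of 109–112 mm, against 109 mm for a shut lid.

**Other objects:** The hammer, brush, flange and jar were found within about 5 mm of where they started, which is the detector's own error.

**What went wrong or disagreed:**
- **Fingertip offset:** The real fingertips sit about 20 mm behind the reported TCP. Because of this, on the first pass at the left drawer the tips rode on the front's upper rim with about 4 N of downward force, and the drawer stopped about 13 mm short. I lifted straight up, went lower and finished the push on the flat face.
- **Bad detections:** After the lid closed, a few detections were plainly wrong, such as "jar" reported on the chest. I ignored those where a clear one was available.
- **Grey sliver:** The last side view shows a grey sliver about 3 px wide at the end of the left front. I took it for the side edge of the front plate, since it fits the 8 mm that a shut front stands proud of the chest, but I did not confirm this separately.

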